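# Hold up the sealed stone sample with tongs

## Task

The stone samples on the drying rack have just been sealed and must not be touched by the robot. Grip the blue-handled tongs, close their tips on the rust-orange stone, lift it off the rack and finish while holding it steady in the tongs, at least 10 cm above the rack. Leave the other two stones, the sealer jar and the brush where they are.

Things in the scene. Friction and masses are not known exactly. Their poses are not given: they have to be found in the camera images.
- tongs: Loose sprung steel tongs, 215 mm long, 120 g, lying flat on the bench, sprung open sideways; arms 24 mm tall (z 0 to 24 mm). Origin: underside, midway between the blue grips. +x along the midline to the tips, z up (fixed to the left, +y, arm; x is the midline only while fully open). Hinge axis is vertical, 90 mm behind the origin. 92 mm wide over the tips when open.
- tongs_tips (a point): Midpoint between the two black rubber tip pads (36 mm long, 24 mm tall) while open; 12 mm above the underside, 94 mm ahead of tongs' origin. Free gap between the pads: 76 mm open; it shuts by about 21 mm for every 10 mm squeezed off the width at the grips.
- tongs_jaw: Right (-y) arm of the tongs; origin on the hinge axis at the underside, 90 mm behind tongs' origin. Axes parallel to those of tongs while open; it turns about +z towards the left arm as they close (0.22 rad: arms parallel, 0.36 rad: shut).
- rust_stone: Rust-orange split stone sample (broken ends, uneven top), loose, 40 mm (x) by 30 mm (y) by 26 mm tall, about 80 g; origin at the centre of its underside, z up. On the rack, in any of its three places. Clamp its long upright sides (facing +y and -y, 30 mm apart); its x points roughly away from the robot.
- white_stone: White stone sample of the same size on the rack; leave alone.
- grey_stone: Dark grey stone sample of the same size on the rack; leave alone.
- rack: Fixed drying rack of wooden slats, 90 mm (x) by 330 mm (y), top at 40 mm; origin at the centre of its underside. The stones stand on its top, at y = -105, 0 and +105 mm.
- sealer_jar: Loose amber glass jar with a white cap, 60 mm across, 80 mm tall; origin at the centre of its underside. Leave alone.
- brush: Loose paint brush lying flat on the bench along its x axis, about 30 mm tall at most. Leave alone.
- tongs_grip (a point): Midpoint between the two blue grips (56 mm long, along x), 12 mm above the underside. Squeeze from both sides (y). Width over the grips: 62 mm open, 42 mm when the arms are parallel with 30 mm between the tips, 29 mm shut. The spring pushes back with 2.7 N a side when open, 4.6 N at 42 mm; let go, the tongs spring open.
There are look-alikes about, which are no part of the job. There is more than one size of the tongs; the job needs the middle-sized.

How it is judged:
By the outcome, as a careful person would: the job done as asked, in the order asked, and still so for the second after the job is handed in, while the arm keeps its last pose, push and grip.
It also fails if it takes over 42 s, if anything falls off the work surface, if the arm or the gripper's body presses on something with over 40 N, if the wrist force passes 120 N, or if a joint passes its speed limit or range.

## Robot

A 6-joint arm with a two-finger parallel gripper is mounted at the origin on the work surface. World frame = base frame: x ahead of the robot, y to its left, z up, the work surface at z = 0. Lengths are in m, angles in rad, forces in N, time in s.
With the tool pointing down it reaches from about 0.3 to 0.875 m from the base axis. Payload 6.4 kg.
Tool frame: the origin (TCP) lies at the very end of the fingers, on their centre line; the grasp point (between the pads) lies 19 mm behind it; z points along the fingers, y is the line along which they close (so a half turn about z gives the same grasp; the last joint's range is limited). The gripper opens to 85 mm and grips with 20 to 120 N. Pads are 22 mm wide; open, the fingers measure 114 mm over their backs; the gripper's body (76 mm by 85 mm) begins 54 mm behind the grasp point. The pads swing forward as they close: fully open they stand 13 mm farther back than shut.
Start: joints at [-1.52, 0.181, 1.607, -0, 1.354, -0.206], TCP at [0.146, -0.556, 0.191] pointing down, gripper open.
Joint ranges: [-2.99, 2.99], [-0.89, 2.07], [0.3, 2.58], [-1.14, 4.28], [0, 2.63], [-3.12, 3.12]. Speed limits (rad/s): [2.57, 2.57, 3.01, 3.14, 3.14, 3.14].

## Interface

Orientations are given as a unit quaternion [w, x, y, z].
In Python, from bench import ctrl gives the robot as it stands.
- The arm moves only by the tool jog_arm, never from a script. Its argument "series" is a list that holds one entry, the list of rows, each a list of 7 numbers: the shift along the tool's x, y, z in mm, then the turn, a rotation vector about the tool's x, y, z in rad, then the finger opening in mm, from 0 to 85.4. In form: [[[tx, ty, tz, rx, ry, rz, gripper], ...]]. A call has exactly 10 rows; each row shifts and turns the commanded pose from where the row before left it, along the tool's axes as they then stand; what a row does not reach is not made up. A row lasts 1/10 s, in which the tool goes at most 50 mm and 8.59 degrees, less where a joint would pass 70% of its speed; a pose out of reach is approached as far as the arm can. A call with a gripper value outside its range is refused whole. The fingers move at their own pace and stop on an object; the grip force is fixed at half the most. Time passes only in rows, so rows that do not move let the fingers close, or fill a call up. It gives the time, the measured TCP pose, the force, the opening and the grip force at its end, in the units of the state.
- ctrl.get_obs(): the state, without advancing time (a new reading comes with each control period).
- ctrl.camera(name): name is "scene" or "side" or "wrist"; returns a dict with "frame" (420x560x3 uint8, blue, green, red), "z_map" (420x560 float32, m along the optical axis (not along the pixel's ray), 0 where there is no reading), "fx", "fy", "cx", "cy" (pixels), "xyz" and "rotation" of the camera in the world. Camera axes: x right, y down, z forward; pixel columns grow to the right and rows downward; lengths in m; the calibration is good to about 2 mm. A picture is of the moment at which its call begins.
- ctrl.hand_in(): hands the job in; it is judged then, once.
The state is a dict: "time_s": time; "q": joint angles; "dq": joint speeds; "joint_efforts": joint torques, N m; "eef_pos": TCP position; "eef_rot": TCP orientation; "wrist_force": force on the tool from outside, world axes, zero at the start; "torque": the same for the moment, N m; "opening": opening from 0.0 (shut) to 1.0 (fully open); "grasp_force": force on a finger pad.
Only numpy, scipy, OpenCV 4.12 (cv2) and the standard library are available. Lean on these libraries where they do the work, as an engineer would, in place of code of your own. Each camera call takes 0.05 s, during which the arm holds its last target. There are 200 camera calls.

## Working session

There is one attempt and no reset: what is moved stays moved. The work goes in short steps, Python scripts to look and compute and a tool call to move; the robot and the scene stay as the last step left them, time stands still between calls to the robot, and variables do not carry over. Pictures are saved under pics/ and viewed, at most 10 in all, crops included, and the job is handed in when it is done.

Besides the shell and the picture viewer there is one more tool, called after ">>>" as name(argument=value, ...) on one line, values as JSON. jog_arm: Moves the arm, as the interface text tells. Its arguments: {"type":"object","properties":{"series":{"type":"array"}},"required":["series"]}

```bash
ls; mkdir -p pics; cat > h.py <<'E'
import numpy as np, cv2, pickle
from scipy.spatial.transform import Rotation as R
from bench import ctrl
def cam(n, save=None):
    c=ctrl.camera(n); 
    if save: cv2.imwrite('pics/'+save,c['frame']); pickle.dump(c,open('pics/'+save+'.pkl','wb'))
    return c
def rot(c):
    r=np.array(c['rotation'],float); return r if r.shape==(3,3) else R.from_quat(r[[1,2,3,0]]).as_matrix()
def plane(c,u,v,z):
    d=rot(c)@np.array([(u-c['cx'])/c['fx'],(v-c['cy'])/c['fy'],1]); p=np.array(c['xyz']); return p+d*(z-p[2])/d[2]
def depth(c,u,v):
    z=c['z_map'][int(v),int(u)]; return np.array(c['xyz'])+rot(c)@(z*np.array([(u-c['cx'])/c['fx'],(v-c['cy'])/c['fy'],1]))
def cloud(c):
    v,u=np.mgrid[:420,:560]; z=c['z_map']; P=np.stack([(u-c['cx'])/c['fx']*z,(v-c['cy'])/c['fy']*z,z],-1); return P@rot(c).T+np.array(c['xyz'])
E
python3 - <<'E'
from h import *
a=cam('scene','s1.png');b=cam('side','d1.png')
for c in(a,b): print(c['xyz'],c['rotation'],c['fx'])
o=ctrl.get_obs();print(o)
E
```

```text
pics
[ 0.94688369 -0.52680431  0.89820293] [-0.30232977  0.89724146  0.30266837 -0.10929927] 497.5791801960489
[ 0.43018652 -0.67647005  0.7543278 ] [-0.36877153  0.92713968 -0.06441806  0.01642815] 381.7408257469129
{'time_s': 0.1, 'q': array([-1.52030047e+00,  1.81489799e-01,  1.60786648e+00, -3.08436033e-05,
        1.35379263e+00, -2.06291189e-01]), 'dq': array([ 0.00068086, -0.00306009, -0.00138295,  0.00040048,  0.00035879,
        0.00162721]), 'joint_efforts': array([ 9.08210695e-04, -4.45876729e+01, -3.52237880e+01, -2.89740183e-04,
        4.07515254e-03,  1.55343736e-05]), 'eef_pos': array([ 0.14601862, -0.55559465,  0.19068139]), 'eef_rot': array([-7.76941398e-04,  9.91768142e-01,  1.28044320e-01,  4.55413107e-05]), 'wrist_force': array([-0.23248476,  0.49831829, -0.38971786]), 'torque': array([-0.0087484 , -0.04140399, -0.01377769]), 'grasp_force': 0.0, 'opening': 0.9994797542904247}
```

View pics/s1.png

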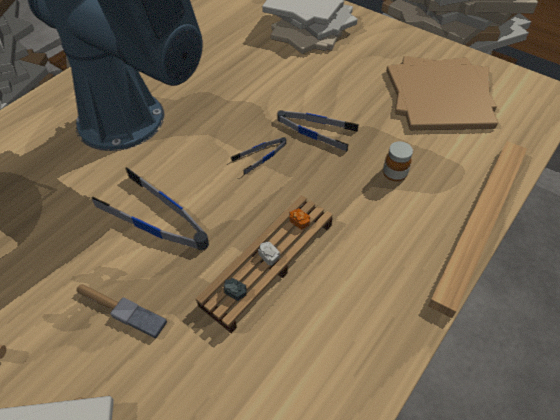

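View pics/d1.png

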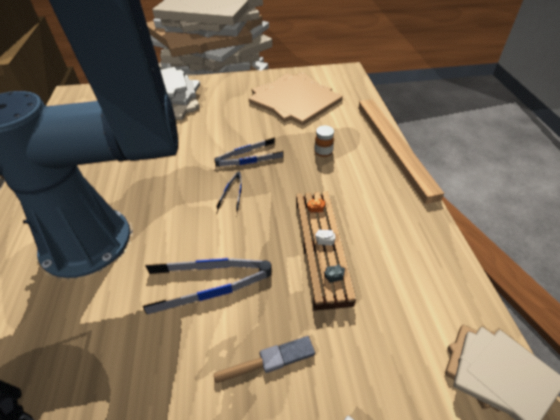

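The scene shows three blue-gripped tongs: large at scene (155,212), small at (258,155) and one in between at (318,130), side (250,155). The last should be the middle-sized one. The rust stone is at the far end of the rack, scene (299,216), side (316,204). Next I measure lengths and make an enlarged crop.

```bash
python3 - <<'E'
from h import *
for n,f,ro in (('scene','s1.png',(80,90,380,260)),('side','d1.png',(130,120,360,320))):
    c=pickle.load(open('pics/'+f+'.pkl','rb')); im=c['frame']; P=cloud(c); hsv=cv2.cvtColor(im,cv2.COLOR_BGR2HSV)
    print(n)
    for nm,lo,hi in (('blue',(108,150,60),(125,255,255)),('rust',(3,200,120),(12,255,255)),('dark',(0,0,0),(180,255,45))):
        m=cv2.inRange(hsv,lo,hi); k,l,s,ce=cv2.connectedComponentsWithStats(m)
        for i in range(1,k):
            x,y,w,h,A=s[i]
            if A<12 or not(ro[0]<ce[i][0]<ro[2] and ro[1]<ce[i][1]<ro[3]): continue
            p=P[l==i]; print(nm,ce[i].round(1),A,np.median(p,0).round(3),'zmax',np.percentile(p[:,2],95).round(3),'plane24',plane(c,*ce[i],.024)[:2].round(3))
    # objects higher than 8mm
    m=((P[...,2]>.01)&(P[...,2]<.12)&(c['z_map']>0)).astype(np.uint8); k,l,s,ce=cv2.connectedComponentsWithStats(m)
    for i in range(1,k):
        if s[i][4]<60 or not(ro[0]<ce[i][0]<ro[2]+80 and ro[1]-60<ce[i][1]<ro[3]+100): continue
        p=P[l==i]; r=cv2.minAreaRect((p[:,:2]*1000).astype(np.float32)); print('obj',ce[i].round(),s[i][4],np.round(r[0],1),np.round(r[1],1),round(r[2],1),'z',np.percentile(p[:,2],[50,95]).round(4))
a=cv2.imread('pics/s1.png');b=cv2.imread('pics/d1.png')
A=cv2.resize(a[95:245,220:365],None,fx=2.7,fy=2.7,interpolation=cv2.INTER_CUBIC);B=cv2.resize(b[125:275,205:350],None,fx=2.7,fy=2.7,interpolation=cv2.INTER_CUBIC)
cv2.imwrite('pics/crop1.png',np.hstack([A,B]))
E
```

```text
scene
blue [268.8 154.4] 16 [0.404 0.125 0.014] zmax 0.016 plane24 [0.411 0.116]
blue [170.1 199.9] 51 [ 0.326 -0.133  0.033] zmax 0.037 plane24 [ 0.32  -0.128]
blue [146.3 226.8] 168 [ 0.331 -0.212  0.024] zmax 0.034 plane24 [ 0.332 -0.212]
dark [135.1 104.8] 371 [0.072 0.014 0.069] zmax 0.149 plane24 [0.015 0.046]
dark [ 98.1 116.5] 227 [ 0.033 -0.073  0.075] zmax 0.149 plane24 [-0.028 -0.044]
dark [147.2  94.2] 26 [0.035 0.079 0.046] zmax 0.064 plane24 [0.009 0.095]
dark [123.6  98.7] 12 [ 0.068 -0.013  0.11 ] zmax 0.469 plane24 [-0.028  0.044]
dark [150.9 102.6] 14 [0.037 0.083 0.019] zmax 0.024 plane24 [0.043 0.077]
dark [ 83.8 121.6] 13 [-0.031 -0.083  0.035] zmax 0.04 plane24 [-0.043 -0.078]
dark [ 87.3 124.1] 21 [-0.027 -0.078  0.024] zmax 0.041 plane24 [-0.028 -0.079]
dark [350.8 126.4] 88 [0.512 0.328 0.013] zmax 0.023 plane24 [0.517 0.317]
dark [130.8 145. ] 19 [ 0.098 -0.051  0.003] zmax 0.006 plane24 [ 0.118 -0.063]
dark [235.6 157.1] 35 [0.341 0.071 0.009] zmax 0.015 plane24 [0.352 0.061]
dark [133.9 177. ] 97 [ 0.202 -0.13   0.023] zmax 0.035 plane24 [ 0.203 -0.13 ]
da
[... 1310 characters left out ...]
0.576 -0.276  0.014] zmax 0.025 plane24 [ 0.578 -0.282]
obj [181.  90.] 1220 [237.8 639.3] [130.1 237.6] 12.1 z [0.0455 0.0903]
obj [295.  97.] 2830 [639.1 600.3] [290. 288.] 37.5 z [0.0229 0.0256]
obj [402. 152.] 2188 [900.7 252.1] [ 54.8 508.1] 5.7 z [0.0306 0.0333]
obj [324. 140.] 505 [675.4 263.6] [56.1 55.6] 38.7 z [0.0562 0.0821]
obj [247. 153.] 552 [437.3 274.4] [209.9  83. ] 12.5 z [0.0186 0.0253]
obj [228. 186.] 101 [372.7 127.8] [148.5  23. ] 59.5 z [0.0156 0.0193]
obj [325. 251.] 3837 [ 590.8 -113.5] [333.2  90. ] 88.2 z [0.0409 0.0646]
obj [207. 278.] 1871 [ 319.2 -169.7] [285.2 112.6] 3.5 z [0.0252 0.0341]
obj [271. 358.] 1647 [ 423.8 -374.2] [200.   42.4] 10.3 z [0.0186 0.0217]
```

View pics/crop1.png

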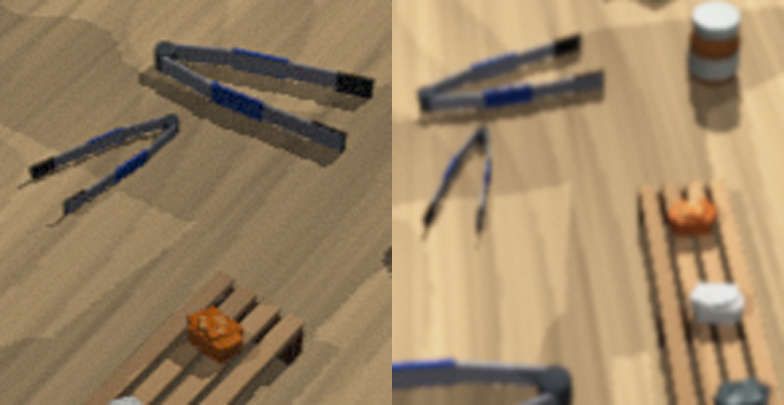

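The crop shows three tongs. Large is scene (155,212), 287 mm long and 34 mm tall. Small is scene (260,151), 146 mm long and 18 mm tall. The third, scene (316,125) and side (247,153), is 210 × 83 mm and 25 mm tall, which fits the described 215 mm and 24 mm, so that is the one to use. Its hinge is on the robot side and its tips are far left. The rust stone stands at the rack's +y end. Next, refined poses from both views.

```bash
python3 - <<'E'
from h import *
T=[];S=[]
for f in ('s1.png','d1.png'):
    c=pickle.load(open('pics/'+f+'.pkl','rb')); im=c['frame']; P=cloud(c); hsv=cv2.cvtColor(im,cv2.COLOR_BGR2HSV); ok=c['z_map']>0
    m=ok&(P[...,2]>.019)&(P[...,2]<.03)&(abs(P[...,0]-.435)<.13)&(abs(P[...,1]-.273)<.075)
    m&=~((P[...,1]<.2)); p=P[m]*1e3; T.append(p)
    d=p[:,:2]-[431,272.5]; 
    # bisector: fit line to each arm separately
    a=.22; e=np.array([np.cos(a),np.sin(a)]); n=np.array([-e[1],e[0]]); u=d@e; v=d@n
    L=(v>8)&(u>-70)&(u<110); Rr=(v<-8)&(u>-70)&(u<110)
    fl=np.polyfit(u[L],v[L],1); fr=np.polyfit(u[Rr],v[Rr],1)
    print(f,len(p),'z',np.median(p[:,2]).round(1),'L',fl.round(3),'R',fr.round(3),'u range',np.percentile(u,[0,100]).round(1),'intersect u',((fr[1]-fl[1])/(fl[0]-fr[0])).round(1))
    k=(u>60); print('  tips v',v[k&L].max().round(1),v[k&Rr].min().round(1))
    m=(hsv[...,0]<13)&(hsv[...,1]>190)&(hsv[...,2]>110)&ok&(abs(P[...,0]-.594)<.04)&(abs(P[...,1]+.01)<.045)&(P[...,2]>.047)
    p=P[m]*1e3; S.append(p); r=cv2.minAreaRect(p[:,:2].astype(np.float32)); print('  stone',len(p),np.round(r[0],1),np.round(r[1],1),round(r[2],1),np.percentile(p[:,2],[50,95]).round(1),'bbox',p.min(0).round(1),p.max(0).round(1))
p=np.vstack(S); r=cv2.minAreaRect(p[:,:2].astype(np.float32)); print('both',r)
E
```

```text
s1.png 349 z 22.3 L [ 0.123 27.15 ] R [ -0.114 -28.413] u range [-101.4  107.4] intersect u -233.8
  tips v 41.5 -41.5
  stone 20 [595.3 -15.3] [32.5 31.3] 29.9 [62.8 65.9] bbox [574.7 -26.   60.2] [614.7   2.   67.6]
d1.png 263 z 22.7 L [ 0.12  28.072] R [ -0.114 -26.787] u range [-98.4 111.5] intersect u -233.7
  tips v 41.9 -40.8
  stone 19 [592.3 -22.1] [ 9.9 37.6] 81.6 [58.5 62.6] bbox [574.4 -27.5  53.7] [611.6 -14.5  63. ]
both ((594.6497192382812, -15.671260833740234), (33.902976989746094, 31.33074378967285), 29.87183380126953)
```

>>> jog_arm(series=[[[40,0,0,0,0,0,85],[40,0,0,0,0,0,85],[40,-20,0,0,0,0,85],[40,-20,0,0,0,0,85],[30,-35,0,0,0,0,85],[30,-35,0,0,0,0,85],[30,-35,0,0,0,0,85],[20,-40,0,0,0,0,85],[20,-40,0,0,0,0,85],[20,-40,0,0,0,0,85]]])

```text
time_s: 1.1
eef_pos: [0.3785, -0.2191, 0.1911]
eef_rot: [-0.0, 0.992, 0.128, -0.0]
wrist_force: [1.1, 0.1, 0.6]
opening: 0.993
grasp_force: 0.0
```

>>> jog_arm(series=[[[17.6,-46.2,0,0,0,0,85],[17.6,-46.2,0,0,0,0,85],[17.6,-46.2,0,0,0,0,85],[17.6,-46.2,0,0,0,0,85],[17.6,-46.2,0,0,0,0,85],[17.6,-46.2,0,0,0,0,85],[17.6,-46.2,0,0,0,0,85],[17.6,-46.2,0,0,0,0,85],[17.6,-46.2,0,0,0,0,85],[17.6,-46.2,0,0,0,0.034,85]]])

```text
time_s: 2.1
eef_pos: [0.431, 0.2726, 0.1913]
eef_rot: [0.0, 0.994, 0.111, -0.0]
wrist_force: [-0.0, -0.8, 0.5]
opening: 0.995
grasp_force: 0.0
```

```bash
python3 - <<'E'
from h import *
o=ctrl.get_obs(); print(o['eef_pos'],o['eef_rot'],o['q'])
c=cam('wrist','w1.png'); print(c['xyz'],c['fx'])
E
```

```text
[0.43099779 0.27263326 0.1912579 ] [ 1.21833710e-04  9.93797195e-01  1.11207546e-01 -3.37315597e-05] [ 3.31090011e-01  3.45770949e-02  1.76795891e+00 -2.29234947e-04
  1.33917559e+00  1.67906287e+00]
[0.50762942 0.28925397 0.37398212] 328.4294840593305
```

View pics/w1.png

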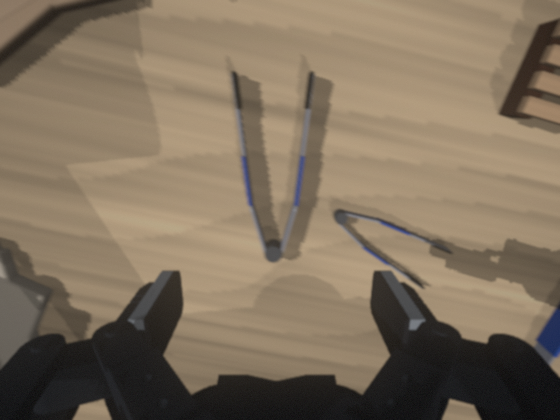

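The wrist view shows the middle tongs with hinge at (273,250), grips at (247,182) and (301,180), and pads at (236,90) and (308,90). The small tongs are on the right. Cross-check of the pose from this view:

```bash
python3 - <<'E'
from h import *
c=pickle.load(open('pics/w1.png.pkl','rb')); hsv=cv2.cvtColor(c['frame'],cv2.COLOR_BGR2HSV); P=cloud(c)*1e3
q=np.array([.993797,.111208,0,0]); 
m=cv2.inRange(hsv,(108,120,50),(125,255,255)); k,l,s,ce=cv2.connectedComponentsWithStats(m)
for i in range(1,k):
    if s[i][4]>20: print('blue',ce[i].round(1),s[i][4],(plane(c,*ce[i],.024)*1e3).round(1))
m=(P[...,2]>18)&(P[...,2]<30)&(abs(P[...,0]-435)<130)&(P[...,1]>200)&(P[...,1]<345)
d=P[m][:,:2]-[431,272.6]; a=.223; e=np.array([np.cos(a),np.sin(a)]); n=np.array([-e[1],e[0]]); u=d@e; v=d@n
L=(v>8)&(u>-70)&(u<110); Rr=(v<-8)&(u>-70)&(u<110)
print(m.sum(),np.median(P[m][:,2]),np.polyfit(u[L],v[L],1),np.polyfit(u[Rr],v[Rr],1),u.min(),u.max())
for w in(-27,0,27):
    j=abs(u-w)<6; print(w,v[j].min().round(1),v[j].max().round(1))
E
```

```text
blue [551.8 334.8] 594 [ 312.2 -115.1   24. ]
1678 23.111025395146562 [ 0.11726401 28.54186583] [ -0.11686465 -26.26617515] -99.35112123686983 109.75434588735774
-27 -27.0 29.7
0 -29.8 32.2
27 -32.5 34.8
```

>>> jog_arm(series=[[[0,-0.7,15,0,0,0,85],[0,0,22,0,0,0,85],[0,0,25,0,0,0,85],[0,0,25,0,0,0,85],[0,0,25,0,0,0,85],[0,0,25,0,0,0,85],[0,0,22,0,0,0,85],[0,0,15,0,0,0,85],[0,0,10,0,0,0,85],[0,0,6,0,0,0,85]]])

```text
time_s: 3.15
eef_pos: [0.4307, 0.2708, 0.0005]
eef_rot: [0.0, 0.994, 0.111, -0.001]
wrist_force: [-0.5, 0.0, 0.4]
opening: 0.99
grasp_force: 0.0
```

>>> jog_arm(series=[[[0,0,0,0,0,0,70],[0,0,0,0,0,0,66],[0,0,0,0,0,0,62],[0,0,0,0,0,0,59],[0,0,0,0,0,0,56],[0,0,0,0,0,0,54],[0,0,0,0,0,0,52],[0,0,0,0,0,0,50],[0,0,0,0,0,0,48],[0,0,0,0,0,0,48]]])

```text
time_s: 4.15
eef_pos: [0.4313, 0.2711, 0.0015]
eef_rot: [0.0, 0.994, 0.111, -0.0]
wrist_force: [0.3, -0.4, 0.2]
opening: 0.561
grasp_force: 0.0
```

```bash
python3 - <<'E'
from h import *
o=ctrl.get_obs(); print(o['eef_pos'],o['opening']*85.4,o['grasp_force'],o['wrist_force'])
a=cam('wrist','w2.png');b=cam('scene','s2.png')
cv2.imwrite('pics/v2.png',np.hstack([cv2.resize(a['frame'],(450,338)),cv2.resize(b['frame'][30:200,200:376],(350,338))]))
E
```

```text
[0.43129343 0.27111501 0.00147165] 47.90889983178711 0.0 [ 0.25681849 -0.37223105  0.21812931]
```

View pics/v2.png

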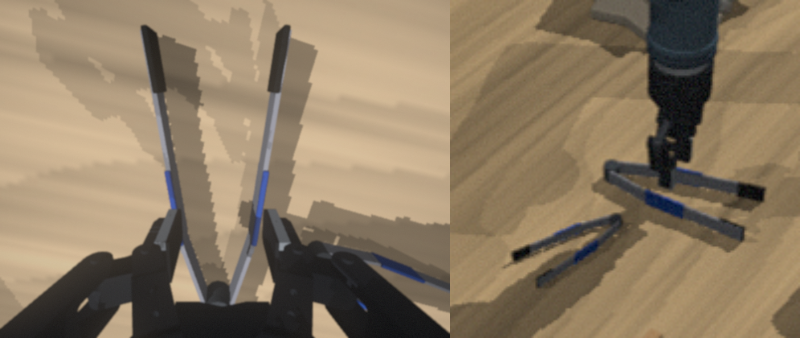

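The tongs look still fully open and the pads sit behind the blue grips, at (185,230) and (270,230) in the left view, so I measure before going further.

```bash
cat > tm.py <<'E'
from h import *
def tongs(c,z0,z1,o,a):
    P=cloud(c)*1e3; hsv=cv2.cvtColor(c['frame'],cv2.COLOR_BGR2HSV)
    e=np.array([np.cos(a),np.sin(a)]); n=np.array([-e[1],e[0]])
    D=P[...,:2]-o; U=D@e; V=D@n
    m=(P[...,2]>z0)&(P[...,2]<z1)&(abs(V)<60)&(U>-130)&(U<140)
    bl=m&(cv2.inRange(hsv,(108,110,40),(125,255,255))>0)
    for w in range(-110,130,10):
        j=m&(abs(U-w)<5)
        if j.any():
            p=j&(V>0); q=j&(V<0); b=bl&j
            print(w,'V',V[p].max().round(1) if p.any() else None,V[q].min().round(1) if q.any() else None,'in',V[p].min().round(1) if p.any() else None,V[q].max().round(1) if q.any() else None,'blue',(b&(V>0)).sum(),(b&(V<0)).sum(),'z',np.median(P[j][:,2]).round(1))
E
python3 - <<'E'
from tm import *
o=ctrl.get_obs()
for f in('w2.png','s2.png'):
    print(f); tongs(pickle.load(open('pics/'+f+'.pkl','rb')),16,30,o['eef_pos'][:2]*1e3,.223)
E
```

```text
w2.png
-80 V 17.4 -11.5 in 0.2 -0.4 blue 0 0 z 21.2
-70 V 20.2 -14.4 in 14.4 -9.0 blue 0 0 z 21.6
-60 V 22.8 -17.2 in 17.1 -11.5 blue 0 0 z 21.7
-50 V 26.0 -19.8 in 20.0 -14.3 blue 0 0 z 21.7
-40 V 28.9 -23.0 in 22.4 -17.3 blue 0 0 z 21.7
-30 V 28.8 -25.3 in 25.3 -19.9 blue 4 28 z 22.1
-20 V 27.8 -26.3 in 26.8 -21.4 blue 0 75 z 23.6
-10 V None -27.3 in None -22.7 blue 0 78 z 23.8
0 V 34.3 -28.6 in 29.3 -23.6 blue 50 112 z 23.7
10 V 35.4 -29.6 in 30.1 -24.7 blue 91 113 z 23.7
20 V 36.2 -30.8 in 31.4 -25.7 blue 92 115 z 23.7
30 V 36.7 -30.9 in 32.4 -26.9 blue 4 8 z 21.9
40 V 37.6 -32.2 in 33.5 -28.0 blue 0 0 z 22.0
50 V 38.7 -33.3 in 34.7 -29.1 blue 0 0 z 21.9
60 V 40.1 -34.6 in 35.8 -30.2 blue 0 0 z 21.9
70 V 41.0 -35.3 in 35.9 -30.5 blue 0 0 z 22.1
80 V 42.4 -36.6 in 35.9 -30.4 blue 0 0 z 23.7
90 V 43.4 -37.6 in 37.0 -31.7 blue 0 0 z 23.6
100 V 44.2 -38.9 in 38.1 -32.7 blue 0 0 z 23.7
110 V 44.5 -39.1 in 39.1 -33.8 blue 0 0 z 23.7
s2.png
-100 V 11.8 -7.8 in 2.1 -3.1 blue 0 0 z 23.6
-90 V 14.6 -12.1 in 0.3 -0.1 blue 0 0 z 23.5
-80 V 16.4 -13.0 in 1.7 -0.2 blue 0 0 z 20.9
-70 V 20.6 -1
[... 169 characters left out ...]
19.4
-30 V None -27.7 in None -20.7 blue 0 5 z 20.2
-20 V None -29.9 in None -23.3 blue 0 8 z 22.6
-10 V 35.1 -31.3 in 27.1 -23.4 blue 2 9 z 21.1
0 V 33.7 -32.3 in 27.9 -26.4 blue 5 10 z 20.4
10 V 35.5 -33.2 in 24.5 -26.9 blue 5 11 z 22.3
20 V 36.7 -33.6 in 28.7 -26.2 blue 3 6 z 21.9
30 V 37.0 -35.5 in 28.8 -27.3 blue 0 0 z 20.4
40 V 38.9 -34.4 in 31.5 -27.9 blue 0 0 z 20.3
50 V 37.9 -35.6 in 30.7 -28.1 blue 0 0 z 20.6
60 V 39.8 -36.4 in 31.9 -30.7 blue 0 0 z 21.2
70 V 41.5 -37.8 in 33.9 -31.0 blue 0 0 z 20.1
80 V 40.6 -38.7 in 33.1 -32.4 blue 0 0 z 21.9
90 V 43.4 -40.8 in 35.6 -33.8 blue 0 0 z 21.2
100 V 45.6 -40.4 in 36.6 -30.9 blue 0 0 z 20.5
110 V 40.5 -38.7 in 35.9 -36.6 blue 0 0 z 20.0
```

```bash
python3 - <<'E'
from h import *
o=ctrl.get_obs(); print(o['eef_pos'],o['q'].round(4),o['opening'],o['grasp_force'],o['time_s'])
a=.223; e=np.array([np.cos(a),np.sin(a)]); n=np.array([-e[1],e[0]])
d=cam('side','d2.png')
for f in('w2.png','s2.png','d2.png'):
    c=pickle.load(open('pics/'+f+'.pkl','rb')); P=cloud(c)*1e3; D=P[...,:2]-o['eef_pos'][:2]*1e3; U=D@e;V=D@n;Z=P[...,2]
    for z in range(0,75,8):
        m=(abs(U)<14)&(abs(V)<65)&(Z>=z)&(Z<z+8)&(c['z_map']>0)
        for nm,k in(('L',V>0),('R',V<0)):
            j=m&k
            if j.sum()>3: print(f,z,nm,j.sum(),'V',np.percentile(V[j],[0,50,100]).round(1),'U',np.percentile(U[j],[0,100]).round(1))
cv2.imwrite('pics/v3.png',cv2.resize(d['frame'][90:190,190:330],(784,560),interpolation=cv2.INTER_CUBIC))
E
```

```text
[0.43127638 0.27111105 0.00145101] [0.3278 0.3008 1.8988 0.     0.9421 1.6758] 0.5633391601586838 0.0 4.25
w2.png 0 L 2542 V [ 0.1 28.2 65. ] U [-14.  14.]
w2.png 0 R 2446 V [-65.  -36.1  -0.5] U [-14.   13.9]
w2.png 8 L 128 V [28.2 30.  31.5] U [-14.  14.]
w2.png 8 R 114 V [-26.  -24.2 -22.6] U [-13.8  13.6]
w2.png 16 L 179 V [29.3 31.  35.4] U [-3.9 13.8]
w2.png 16 R 277 V [-29.6 -25.1 -22.7] U [-13.9  14. ]
w2.png 24 L 96 V [29.9 32.5 34.6] U [-0.2 13.8]
w2.png 24 R 197 V [-29.4 -26.3 -23. ] U [-13.6  13.8]
w2.png 40 L 64 V [23.  23.2 29.7] U [-8.9 11.1]
w2.png 40 R 60 V [-31.4 -24.8 -24.7] U [-8.3 10.9]
w2.png 48 L 311 V [23.  24.3 36.3] U [-10.6  11.9]
w2.png 48 R 305 V [-38.4 -25.9 -24.6] U [-11.1  11.8]
w2.png 56 L 416 V [23.  25.7 36.9] U [-11.3  12. ]
w2.png 56 R 422 V [-38.5 -27.2 -24.6] U [-10.7  11.8]
w2.png 64 L 505 V [22.9 25.5 37.1] U [-11.4  11.9]
w2.png 64 R 498 V [-38.6 -27.2 -24.5] U [-11.6  12. ]
w2.png 72 L 498 V [23.  24.1 37.1] U [-11.1  11.8]
w2.png 72 R 497 V [-38.7 -25.7 -24.4] U [-11.   11.9]
s2.png 0 L 64 V [ 0.9 24.7 62.8] U [-13.9  14. ]
s2.png 0 R 73 V 
[... 982 characters left out ...]

d2.png 8 R 21 V [-30.1 -27.4 -23.8] U [-13.2  12. ]
d2.png 16 L 11 V [27.  31.9 34.4] U [-13.8   1.6]
d2.png 16 R 20 V [-30.2 -26.7 -21.5] U [-12.7  13.2]
d2.png 24 L 4 V [28.3 31.  31.8] U [-11.1   1.7]
d2.png 24 R 7 V [-28.7 -26.1 -22.5] U [-12.5  13.1]
d2.png 40 R 4 V [-32.1 -29.7 -28.7] U [-7.4  3.9]
d2.png 48 L 7 V [22.6 23.7 25.2] U [-9.9 -0.9]
d2.png 48 R 12 V [-35.8 -32.6 -25. ] U [-9.  11.7]
d2.png 56 L 7 V [22.4 23.7 27.5] U [-9.5 -0.2]
d2.png 56 R 17 V [-39.4 -35.3 -25.5] U [-9.2 12.6]
d2.png 64 L 7 V [19.3 23.7 26.6] U [-10.1  -2.6]
d2.png 64 R 14 V [-40.2 -36.9 -30.2] U [-9.8 12.4]
d2.png 72 L 4 V [23.1 24.6 28.9] U [-9.6 -5.4]
d2.png 72 R 14 V [-40.2 -36.2 -28.4] U [-9.1  8.2]
```

View pics/v3.png

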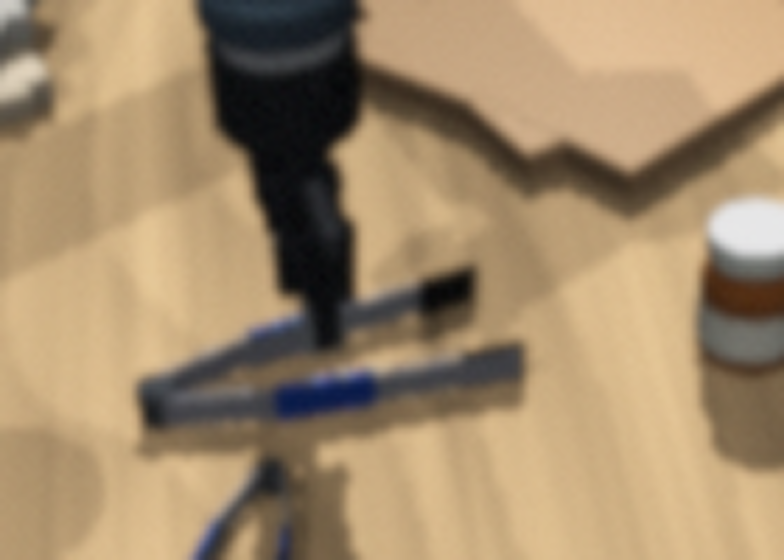

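The fingertips visibly end about 42 mm above the bench, at (325,345) in this crop, although the reported TCP z is 1 mm. I check whether this offset was there at hover too.

```bash
python3 - <<'E'
from h import *
a=.223; e=np.array([np.cos(a),np.sin(a)]); n=np.array([-e[1],e[0]])
for f,t in(('w1.png',(431,272.6,191.3)),('w2.png',(431.3,271.1,1.5)),('s1.png',(146,-555.6,190.7)),('s2.png',(431.3,271.1,1.5))):
    c=pickle.load(open('pics/'+f+'.pkl','rb')); P=cloud(c)*1e3; print(f,c['xyz'],rot(c).round(3).tolist())
    D=P-t; U=D[...,:2]@e;V=D[...,:2]@n
    m=(abs(U)<14)&(abs(V)>15)&(abs(V)<65)&(D[...,2]>-60)&(D[...,2]<150)&(c['z_map']>0)&(P[...,2]>32)
    print(m.sum()); 
    if m.sum(): print('lowest rel TCP',np.percentile(D[m][:,2],[0,1,5,20]).round(1), 'V mid',((V[m&(V>0)].min()+V[m&(V<0)].max())/2 if (m&(V>0)).any() and (m&(V<0)).any() else None))
E
```

```text
w1.png [0.50762942 0.28925397 0.37398212] [[0.22, -0.929, -0.298], [-0.975, -0.21, -0.067], [0.0, 0.306, -0.952]]
22914
lowest rel TCP [52.  56.7 64.4 83.4] V mid 0.011090523840469935
w2.png [0.50792985 0.2877005  0.18418879] [[0.22, -0.929, -0.298], [-0.975, -0.21, -0.067], [-0.0, 0.306, -0.952]]
28684
lowest rel TCP [42.1 49.4 61.3 89.7] V mid 1.8803438873671103
s1.png [ 0.94688369 -0.52680431  0.89820293] [[0.793, 0.477, -0.379], [0.609, -0.634, 0.476], [-0.013, -0.609, -0.793]]
0
s2.png [ 0.94688369 -0.52680431  0.89820293] [[0.793, 0.477, -0.379], [0.609, -0.634, 0.476], [-0.013, -0.609, -0.793]]
473
lowest rel TCP [41.6 43.6 51.3 65.7] V mid -0.22216036600085864
```

The offset is constant at both heights and in two cameras: the real fingertips end about 39 mm short of the reported TCP. I open, shift 2.8 mm sideways, and descend most of the way with the force checked, then look.

>>> jog_arm(series=[[[0,0,0,0,0,0,85],[0,0,0,0,0,0,85],[0,-1,0,0,0,0,85],[0,-1,0,0,0,0,85],[0,-0.8,0,0,0,0,85],[0,0,6,0,0,0,85],[0,0,8,0,0,0,85],[0,0,8,0,0,0,85],[0,0,6,0,0,0,85],[0,0,4,0,0,0,85]]])

```text
time_s: 5.3
eef_pos: [0.4301, 0.2736, -0.0316]
eef_rot: [0.0, 0.994, 0.111, -0.001]
wrist_force: [0.5, -0.2, 0.4]
opening: 1.001
grasp_force: 0.0
```

```bash
cat > fin.py <<'E'
from h import *
def fin(c,o,a,lo=26,U0=14):
    t=o['eef_pos']*1e3; e=np.array([np.cos(a),np.sin(a)]); n=np.array([-e[1],e[0]])
    P=cloud(c)*1e3; D=P-t; U=D[...,:2]@e;V=D[...,:2]@n
    m=(abs(U)<U0)&(abs(V)>12)&(abs(V)<65)&(D[...,2]<150)&(c['z_map']>0)&(P[...,2]>lo)
    i=m&(P[...,2]>lo+20); print('finger low z',np.percentile(P[m][:,2],[0,1]).round(1),'inner V',np.percentile(V[i&(V>0)],2).round(1),np.percentile(V[i&(V<0)],98).round(1))
E
python3 - <<'E'
from tm import *; from fin import fin
o=ctrl.get_obs(); print(o['eef_pos'],o['opening'],o['grasp_force'],o['wrist_force'],o['q'].round(3))
c=cam('wrist','w3.png'); fin(c,o,.223); tongs(c,16,26,o['eef_pos'][:2]*1e3,.223)
E
```

```text
[ 0.43007048  0.27360452 -0.03158857] 1.000855303786633 0.0 [ 0.52838709 -0.20368934  0.41940456] [ 0.333  0.365  1.902 -0.     0.876  1.681]
finger low z [26.  28.2] inner V 13.1 -13.1
-50 V 22.6 -22.6 in 17.5 -17.4 blue 0 0 z 20.2
-40 V 26.1 -26.0 in 19.5 -19.5 blue 0 0 z 21.7
-30 V 27.8 -28.1 in 22.5 -22.3 blue 31 36 z 22.2
-20 V 29.0 -28.9 in 24.1 -23.9 blue 101 124 z 23.7
-10 V 42.1 -43.7 in 25.2 -25.2 blue 115 123 z 23.7
0 V 42.2 -43.9 in 26.3 -26.0 blue 115 167 z 23.7
10 V 48.4 -50.3 in 27.4 -27.3 blue 151 171 z 23.8
20 V 33.5 -33.4 in 28.5 -28.3 blue 158 178 z 23.7
30 V 33.9 -33.7 in 29.6 -29.4 blue 21 20 z 22.0
40 V 35.0 -34.8 in 30.7 -30.4 blue 0 0 z 21.8
50 V 36.1 -36.0 in 31.8 -31.8 blue 0 0 z 21.9
60 V 37.4 -37.0 in 32.8 -32.7 blue 0 0 z 21.8
70 V 38.2 -38.2 in 33.4 -33.2 blue 0 0 z 22.0
80 V 39.3 -39.3 in 33.0 -32.7 blue 0 0 z 23.6
90 V 40.7 -40.4 in 34.3 -34.1 blue 0 0 z 23.6
100 V 41.9 -41.8 in 35.2 -35.1 blue 0 0 z 23.6
110 V 42.0 -42.0 in 36.5 -36.3 blue 0 0 z 23.7
```

Centred with no contact. Last 6 mm down, then close.

>>> jog_arm(series=[[[0,0,3,0,0,0,85],[0,0,3,0,0,0,80],[0,0,0,0,0,0,70],[0,0,0,0,0,0,64],[0,0,0,0,0,0,60],[0,0,0,0,0,0,57],[0,0,0,0,0,0,54],[0,0,0,0,0,0,51],[0,0,0,0,0,0,49],[0,0,0,0,0,0,49]]])

```text
time_s: 6.35
eef_pos: [0.4324, 0.2747, -0.0348]
eef_rot: [-0.0, 0.994, 0.111, 0.002]
wrist_force: [-1.0, 0.9, 11.1]
opening: 0.574
grasp_force: 7.4
```

```bash
python3 - <<'E'
from tm import *
o=ctrl.get_obs(); print(o['eef_pos'],o['opening']*85.4,o['grasp_force'],o['wrist_force'])
c=cam('wrist','w4.png'); tongs(c,16,26,o['eef_pos'][:2]*1e3,.223)
E
```

```text
[ 0.43242741  0.27470296 -0.03477153] 49.03396123052254 7.386247410904616 [-1.01849706  0.92679074 11.1373129 ]
-50 V 15.4 -18.3 in 14.7 -17.4 blue 0 0 z 17.6
-40 V 20.7 -23.2 in 15.2 -17.9 blue 0 0 z 21.8
-30 V 22.4 -24.7 in 17.3 -20.0 blue 60 50 z 22.5
-20 V 22.4 -25.0 in 18.1 -20.5 blue 130 139 z 23.9
-10 V 24.0 -25.6 in 18.6 -20.8 blue 148 153 z 23.8
0 V 24.0 -25.7 in 19.1 -21.1 blue 158 172 z 23.8
10 V 37.8 -39.0 in 19.6 -21.4 blue 185 187 z 23.3
20 V 24.4 -25.9 in 20.0 -21.6 blue 182 188 z 23.8
30 V 24.2 -25.7 in 20.6 -21.9 blue 2 17 z 22.1
40 V 24.6 -25.5 in 21.0 -22.0 blue 0 0 z 22.0
50 V 25.1 -25.7 in 21.5 -22.3 blue 0 0 z 22.0
60 V 25.5 -26.2 in 22.0 -22.5 blue 0 0 z 22.0
70 V 26.1 -26.2 in 20.9 -21.2 blue 0 0 z 22.2
80 V 26.6 -26.6 in 20.9 -21.1 blue 0 0 z 23.7
90 V 27.3 -26.7 in 21.3 -21.3 blue 0 0 z 23.8
100 V 27.9 -27.1 in 22.0 -21.6 blue 0 0 z 23.7
110 V 27.9 -27.3 in 22.3 -21.8 blue 0 0 z 23.7
```

The tongs are gripped, symmetric, with a tip gap of about 43 mm. The fingertips touch the bench lightly (11 N), so they are flush with the underside. Lift.

>>> jog_arm(series=[[[0,0,-3,0,0,0,49],[0,0,-6,0,0,0,49],[0,0,-12,0,0,0,49],[0,0,-20,0,0,0,49],[0,0,-25,0,0,0,49],[0,0,-25,0,0,0,49],[0,0,-25,0,0,0,49],[0,0,-20,0,0,0,49],[0,0,-10,0,0,0,49],[0,0,-4,0,0,0,49]]])

```text
time_s: 7.4
eef_pos: [0.4313, 0.274, 0.1149]
eef_rot: [-0.0, 0.994, 0.111, 0.001]
wrist_force: [0.3, -0.4, -0.6]
opening: 0.573
grasp_force: 3.5
```

```bash
python3 - <<'E'
from tm import *
o=ctrl.get_obs(); z=o['eef_pos'][2]*1e3+35; print(o['eef_pos'],o['eef_rot'],o['opening']*85.4,o['grasp_force'],o['wrist_force'],z)
c=cam('wrist','w5.png'); tongs(c,z+14,z+34,o['eef_pos'][:2]*1e3,.223)
E
```

```text
[0.43128738 0.27404838 0.11489715] [-2.29877030e-04  9.93798423e-01  1.11191424e-01  1.05277050e-03] 48.97600215032877 3.5415880684013246 [ 0.31296977 -0.43466122 -0.59186599] 149.89715293048073
-50 V 15.5 -20.4 in 13.7 -17.1 blue 0 0 z 166.4
-40 V 20.9 -23.4 in 15.2 -18.0 blue 0 0 z 170.8
-30 V 22.1 -24.4 in 17.2 -19.8 blue 51 42 z 171.6
-20 V 22.6 -24.9 in 18.1 -20.5 blue 120 105 z 173.1
-10 V 24.1 -25.6 in 18.5 -20.7 blue 113 107 z 173.4
0 V 24.0 -25.6 in 18.9 -20.9 blue 118 107 z 173.6
10 V 37.6 -38.9 in 19.5 -21.2 blue 143 172 z 174.0
20 V 24.3 -25.8 in 19.9 -21.4 blue 163 164 z 173.4
30 V 24.0 -25.6 in 20.3 -21.6 blue 1 11 z 171.7
40 V 24.4 -25.3 in 20.8 -22.0 blue 0 0 z 171.7
50 V 25.1 -25.5 in 21.3 -22.1 blue 0 0 z 171.8
60 V 25.5 -25.8 in 21.7 -22.4 blue 0 0 z 171.9
70 V 25.9 -26.0 in 20.7 -21.0 blue 0 0 z 172.1
80 V 26.4 -26.4 in 20.7 -20.9 blue 0 0 z 173.7
90 V 26.9 -26.6 in 21.1 -21.2 blue 0 0 z 173.8
100 V 27.3 -26.9 in 21.6 -21.3 blue 0 0 z 173.8
110 V 27.3 -26.8 in 22.1 -21.6 blue 0 0 z 173.9
```

The tongs are up, level and unshifted. Next, travel to in front of the rack, still high, and turn to its heading.

>>> jog_arm(series=[[[-2.5,13,0,0,0,0,49],[-5,26,0,0,0,0,49],[-6.5,33,0,0,0,0,49],[-7,35,0,0,0,0,49],[-7,36,0,0,0,0,49],[-7,36,0,0,0,0,49],[-7,35,0,0,0,0,49],[-6,31,0,0,0,0,49],[-4,22,0,0,0,0,49],[-2,11,0,0,0,0,49]]])

```text
time_s: 8.45
eef_pos: [0.4383, -0.0113, 0.1123]
eef_rot: [-0.0, 0.994, 0.11, -0.001]
wrist_force: [0.1, 0.5, -1.5]
opening: 0.575
grasp_force: 3.5
```

>>> jog_arm(series=[[[0,0,0,0,0,0.02,49],[0,0,0,0,0,0.04,49],[0,0,0,0,0,0.05,49],[0,0,0,0,0,0.05,49],[0,0,0,0,0,0.04,49],[0,0,0,0,0,0.03,49],[0,0,0,0,0,0.023,49],[0,0,0,0,0,0,49],[0,0,0,0,0,0,49],[0,0,0,0,0,0,49]]])

```text
time_s: 9.45
eef_pos: [0.4394, -0.009, 0.1134]
eef_rot: [-0.0, 1.0, -0.015, -0.0]
wrist_force: [-0.2, 0.4, -2.2]
opening: 0.577
grasp_force: 3.5
```

```bash
cat > st.py <<'E'
from h import *
def stone(c,nm):
    P=cloud(c)*1e3; hsv=cv2.cvtColor(c['frame'],cv2.COLOR_BGR2HSV)
    near=(abs(P[...,0]-594)<45)&(abs(P[...,1]+12)<45)&(P[...,2]>46)&(P[...,2]<72)&(c['z_map']>0)
    p=P[near]; 
    if len(p)<8: print(nm,'few',len(p)); return
    r=cv2.minAreaRect(p[:,:2].astype(np.float32)); print(nm,len(p),'rect',np.round(r[0],1),np.round(r[1],1),round(r[2],1),'x',np.percentile(p[:,0],[1,99]).round(1),'y',np.percentile(p[:,1],[1,99]).round(1),'z',np.percentile(p[:,2],[50,98]).round(1))
    for x in range(578,612,6):
        q=p[abs(p[:,0]-x)<3]; 
        if len(q)>3: print('  x',x,'y',q[:,1].min().round(1),q[:,1].max().round(1))
    m=(abs(P[...,0]-594)<60)&(abs(P[...,1]+115)<175)&(P[...,2]>36)&(P[...,2]<43); q=P[m][:,:2].astype(np.float32)
    if len(q)>50: r=cv2.minAreaRect(q); print('  rack',np.round(r[0],1),np.round(r[1],1),round(r[2],1),'ztop',np.median(P[m][:,2]).round(1))
E
python3 - <<'E'
from tm import *; from st import stone
o=ctrl.get_obs(); print(o['eef_pos'],o['eef_rot'].round(4),o['opening']*85.4,o['grasp_force'])
for n,f in(('wrist','w6.png'),('scene','s6.png'),('side','d6.png')): stone(cam(n,f),n)
E
```

```text
[ 0.43937685 -0.00896767  0.11341545] [-1.000e-04  9.999e-01 -1.480e-02 -1.000e-04] 49.23772439638116 3.5428248950483976
wrist 634 rect [575.4 -10.1] [29.7  9.9] 88.4 x [570.9 580.2] y [-24.4   3.8] z [61.  63.3]
  x 578 y -25.0 4.7
  rack [566.4 -83.4] [268.6  35.9] 87.9 ztop 40.2
scene 297 rect [593.6 -12.9] [31.3 48. ] 86.7 x [572.5 617. ] y [-28.2   2.1] z [61.5 67.2]
  x 578 y -26.5 2.0
  x 584 y -27.5 3.4
  x 590 y -28.2 1.2
  x 596 y -27.4 2.7
  x 602 y -28.9 2.1
  x 608 y -29.2 1.2
  rack [ 589.6 -115.7] [330.3  88.9] 87.9 ztop 40.2
side 196 rect [595.6 -10.8] [32.7 46.6] 83.0 x [573.9 616. ] y [-27.9   3.9] z [62.  67.9]
  x 578 y -24.5 3.9
  x 584 y -26.0 4.3
  x 590 y -26.4 1.6
  x 596 y -27.1 -1.9
  x 602 y -27.8 -1.9
  x 608 y -28.1 4.1
  rack [ 591.8 -113.9] [331.7  86.6] 87.9 ztop 40.7
```

View pics/w6.png

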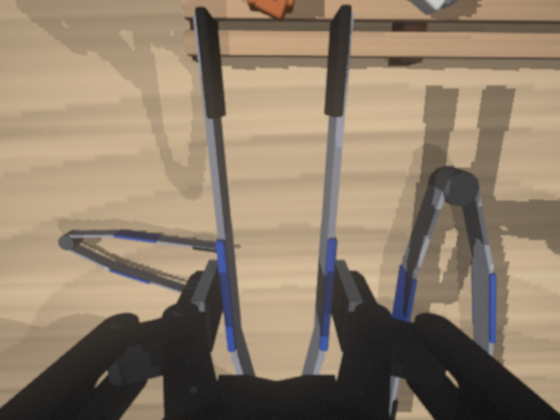

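The wrist view shows the tongs held straight, pads at (212,60) and (340,60), with the rust stone at (270,5) ahead. Next I advance above the stone and lower a little for a close measurement.

>>> jog_arm(series=[[[3,0,2,0,0,0,49],[6,0,5,0,0,0,49],[8,0,7,0,0,0,49],[8,0,7,0,0,0,49],[9,0,7,0,0,0,49],[9,0,7,0,0,0,49],[8,0,6,0,0,0,49],[6,0,5,0,0,0,49],[4,0,3,0,0,0,49],[1,0,1,0,0,0,49]]])

```text
time_s: 10.6
eef_pos: [0.5016, -0.011, 0.063]
eef_rot: [-0.0, 1.0, -0.015, -0.0]
wrist_force: [0.0, -0.5, -1.4]
opening: 0.574
grasp_force: 3.5
```

```bash
python3 - <<'E'
from tm import *; from st import stone
o=ctrl.get_obs(); print(o['eef_pos'],o['eef_rot'].round(4),o['opening']*85.4,o['grasp_force'])
c=cam('wrist','w7.png'); stone(c,'w'); z=o['eef_pos'][2]*1e3+35; tongs(c,z+17,z+32,o['eef_pos'][:2]*1e3,2*o['eef_rot'][2])
E
```

```text
[ 0.50155609 -0.0110235   0.0629652 ] [-1.000e-04  9.999e-01 -1.500e-02 -4.000e-04] 49.002355154620716 3.5436565016425448
w 4622 rect [594.6 -11.3] [30.1 47.7] 85.7 x [573.  616.4] y [-26.    3.3] z [62.5 66.3]
  x 578 y -24.7 4.4
  x 584 y -25.4 4.2
  x 590 y -26.0 3.9
  x 596 y -26.6 3.5
  x 602 y -27.1 3.2
  x 608 y -27.2 2.8
  rack [590.9 -70. ] [240.7  84.3] 88.2 ztop 40.2
-50 V 15.3 -18.1 in 14.7 -17.6 blue 0 0 z 116.5
-40 V 20.7 -23.3 in 15.2 -17.8 blue 0 0 z 119.4
-30 V 22.0 -24.7 in 17.2 -19.8 blue 49 44 z 120.2
-20 V 22.4 -24.8 in 18.1 -20.4 blue 135 106 z 121.4
-10 V 24.0 -25.6 in 18.5 -20.8 blue 125 81 z 121.6
0 V 24.0 -25.8 in 18.8 -20.9 blue 129 0 z 121.8
10 V 37.5 -39.1 in 19.4 -21.2 blue 152 68 z 121.9
20 V 24.3 -26.0 in 20.0 -21.5 blue 163 166 z 121.5
30 V 24.1 -25.6 in 20.3 -21.7 blue 9 16 z 119.7
40 V 24.4 -25.4 in 21.0 -21.9 blue 0 0 z 119.6
50 V 24.9 -25.5 in 21.3 -22.2 blue 0 0 z 119.7
60 V 25.3 -25.7 in 21.8 -22.4 blue 0 0 z 119.7
70 V 26.0 -26.1 in 20.8 -21.2 blue 0 0 z 119.7
80 V 26.5 -26.3 in 20.7 -20.8 blue 0 0 z 121.3
90 V 26.9 -26.5 in 21.2 -21.2 blue 0 0 z 121.4
100 V 27.2 -26.8 in 21.7 -21.4 blue 0 0 z 121.4
110 V 27.4 -27.0 in 22.0 -21.6 blue 0 0 z 121.4
```

View pics/w7.png

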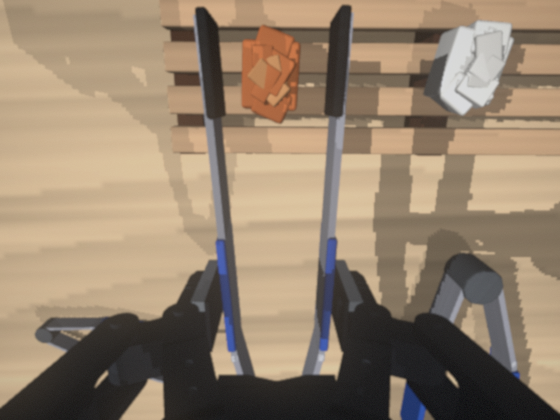

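The stone sits between and below the pads: stone centre (270,73), left pad (210,65), right pad (340,65). World pose is about (594.6, −11.4), yaw −0.07, top 66 mm, rack top 40.3. I turn and shift to centre it, then descend 54 mm.

>>> jog_arm(series=[[[0,0,0,0,0,0.01,49],[0,0,0,0,0,0.015,49],[0,0,0,0,0,0.015,49],[0,0,0,0,0,0.005,49],[0,-1.5,0,0,0,0,49],[0,-2,0,0,0,0,49],[0,-2,0,0,0,0,49],[0,-1,0,0,0,0,49],[0,0,4,0,0,0,49],[0,0,4,0,0,0,49]]])

```text
time_s: 11.65
eef_pos: [0.5019, -0.0046, 0.0552]
eef_rot: [0.0, 0.999, -0.038, 0.0]
wrist_force: [0.0, -0.4, -1.2]
opening: 0.575
grasp_force: 3.5
```

```bash
cat > rel.py <<'E'
from h import *
def rel():
    o=ctrl.get_obs(); t=o['eef_pos']*1e3; a=2*o['eef_rot'][2]*np.sign(o['eef_rot'][1]); print(o['eef_pos'].round(4),'yaw',a.round(4),o['opening']*85.4,o['grasp_force'],o['wrist_force'].round(1))
    c=cam('wrist'); P=cloud(c)*1e3; e=np.array([np.cos(a),np.sin(a)]); n=np.array([-e[1],e[0]]); D=P[...,:2]-t[:2]; U=D@e;V=D@n; z=t[2]+35
    hsv=cv2.cvtColor(c['frame'],cv2.COLOR_BGR2HSV); org=(hsv[...,0]<16)&(hsv[...,1]>170)&(P[...,2]>max(48,z-40))&(abs(U-93)<40)&(abs(V)<24)
    pad=(P[...,2]>z+17)&(P[...,2]<z+32)&(abs(U-93)<20)&~org
    for u in(74,82,90,98,106,112):
        s=org&(abs(U-u)<3); p=pad&(abs(U-u)<3); f=lambda m,g:round(float(g(V[m])),1) if m.any() else None
        print(u,'stone',f(s,np.min),f(s,np.max),'pads in',f(p&(V<-10),np.max),f(p&(V>10),np.min))
    print('stone U',np.percentile(U[org],[1,99]).round(1),'z',np.percentile(P[org][:,2],[5,50,98]).round(1),'padz',np.median(P[pad][:,2]).round(1))
    return c
E
python3 -c "from rel import *; rel()"
```

```text
[ 0.5019 -0.0046  0.0552] yaw -0.075 49.07554361615577 3.5422645373182604 [ 0.  -0.4 -1.2]
74 stone None None pads in -20.8 20.8
82 stone None None pads in -20.9 21.0
90 stone None None pads in -21.2 21.3
98 stone None None pads in -21.4 21.7
106 stone None None pads in -21.5 22.0
112 stone None None pads in -21.8 22.7Traceback (most recent call last):
  File "<string>", line 1, in <module>
    from rel import *; rel()
                       ~~~^^
  File "rel.py", line 10, in rel
    print('stone U',np.percentile(U[org],[1,99]).round(1),'z',np.percentile(P[org][:,2],[5,50,98]).round(1),'padz',np.median(P[pad][:,2]).round(1))
                    ~~~~~~~~~~~~~^^^^^^^^^^^^^^^
    return _quantile_unchecked(
        a, q, axis, out, overwrite_input, method, keepdims, weights)
    return _ureduce(a,
                    func=_quantile_ureduce_func,
    ...<5 lines>...
                    overwrite_input=overwrite_input,
                    method=method)
    r = func(a, **kwargs)
    result = _quantile(arr,
                       quantiles=q,
    ...<2 lines>...
                       out=out,
                       weights=wgt)
    slices_having_nans = np.isnan(arr[-1, ...])
                                  ~~~^^^^^^^^^
IndexError: index -1 is out of bounds for axis 0 with size 0
```

```bash
sed -i 's/org=(hsv.*$/org=(P[...,2]>50)\&(P[...,2]<72)\&(abs(U-93)<40)\&(abs(V)<19)/; ' rel.py; python3 -c "from rel import *; rel()"
```

```text
[ 0.5013 -0.0045  0.0544] yaw -0.0752 48.63611007231596 3.5426727857702645 [-0.9 -0.2 -1. ]
74 stone -13.0 13.4 pads in -20.9 20.7
82 stone -14.5 15.1 pads in -21.0 20.9
90 stone -14.8 15.2 pads in -21.0 21.3
98 stone -14.5 14.9 pads in -21.3 21.6
106 stone -14.9 15.2 pads in -21.6 22.0
112 stone -14.8 14.4 pads in -21.7 22.5
stone U [ 71.9 115.2] z [60.2 62.5 66.3] padz 112.8
```

Centred within 0.3 mm. Descend 45 mm.

>>> jog_arm(series=[[[0,0,3,0,0,0,49],[0,0,5,0,0,0,49],[0,0,6,0,0,0,49],[0,0,7,0,0,0,49],[0,0,7,0,0,0,49],[0,0,6,0,0,0,49],[0,0,5,0,0,0,49],[0,0,4,0,0,0,49],[0,0,2,0,0,0,49],[0,0,0,0,0,0,49]]])

```text
time_s: 12.75
eef_pos: [0.5018, -0.0046, 0.0102]
eef_rot: [-0.0, 0.999, -0.038, -0.0]
wrist_force: [0.7, 0.1, -1.2]
opening: 0.575
grasp_force: 3.5
```

```bash
python3 -c "from rel import *; rel()"
```

```text
[ 0.5018 -0.0046  0.0102] yaw -0.0752 49.114504736006644 3.543597187672276 [ 0.7  0.1 -1.2]
74 stone -13.8 14.5 pads in -20.9 20.8
82 stone -14.5 15.3 pads in -20.9 20.8
90 stone -14.7 15.3 pads in -21.1 21.3
98 stone -14.8 15.3 pads in -21.4 21.6
106 stone -14.8 15.2 pads in -21.5 22.1
112 stone -14.2 14.4 pads in -21.8 22.7
stone U [ 71.7 112.8] z [60.3 62.6 66.3] padz 68.1
```

>>> jog_arm(series=[[[0,0,0,0,0,0,48],[0,0,0,0,0,0,47],[0,0,0,0,0,0,46],[0,0,0,0,0,0,45],[0,0,0,0,0,0,44],[0,0,0,0,0,0,43],[0,0,0,0,0,0,42],[0,0,0,0,0,0,40],[0,0,0,0,0,0,36],[0,0,0,0,0,0,32]]])

```text
time_s: 13.8
eef_pos: [0.5019, -0.0046, 0.0105]
eef_rot: [-0.0, 0.999, -0.038, -0.0]
wrist_force: [0.2, -0.2, 0.6]
opening: 0.471
grasp_force: 61.6
```

```bash
python3 -c "from rel import *; rel()"
```

```text
[ 0.5019 -0.0046  0.0105] yaw -0.0751 40.23784562146431 61.584835052490234 [ 0.2 -0.2  0.6]
74 stone -19.0 19.0 pads in -19.0 19.0
82 stone -19.0 18.9 pads in -19.0 19.1
90 stone -19.0 19.0 pads in -19.0 19.0
98 stone -19.0 18.9 pads in -19.1 19.0
106 stone -19.0 19.0 pads in -19.0 19.0
112 stone -18.5 18.4 pads in -92.3 19.1
stone U [ 55.7 112.4] z [60.  64.3 69. ] padz 65.0
```

Clamped on the stone: it stops at 40 mm with 61 N. Lift.

>>> jog_arm(series=[[[0,0,-1,0,0,0,32],[0,0,-3,0,0,0,32],[0,0,-5,0,0,0,32],[0,0,-7,0,0,0,32],[0,0,-9,0,0,0,32],[0,0,-10,0,0,0,32],[0,0,-10,0,0,0,32],[0,0,-8,0,0,0,32],[0,0,-5,0,0,0,32],[0,0,-2,0,0,0,32]]])

```text
time_s: 14.85
eef_pos: [0.5023, -0.0047, 0.0713]
eef_rot: [0.0, 0.999, -0.038, 0.001]
wrist_force: [1.1, -0.7, -2.2]
opening: 0.475
grasp_force: 61.4
```

>>> jog_arm(series=[[[0,0,-3,0,0,0,32],[0,0,-6,0,0,0,32],[0,0,-10,0,0,0,32],[0,0,-13,0,0,0,32],[0,0,-14,0,0,0,32],[0,0,-14,0,0,0,32],[0,0,-12,0,0,0,32],[0,0,-9,0,0,0,32],[0,0,-6,0,0,0,32],[0,0,-3,0,0,0,32]]])

```text
time_s: 15.85
eef_pos: [0.5021, -0.0046, 0.1611]
eef_rot: [0.0, 0.999, -0.038, 0.0]
wrist_force: [-0.5, 0.3, -1.4]
opening: 0.478
grasp_force: 61.4
```

```bash
python3 - <<'E'
from h import *
o=ctrl.get_obs(); print(o['eef_pos'],o['opening']*85.4,o['grasp_force'],o['wrist_force'])
a=cam('wrist','w9.png');b=cam('scene','s9.png')
for n,c in(('w',a),('s',b)):
    P=cloud(c)*1e3; hsv=cv2.cvtColor(c['frame'],cv2.COLOR_BGR2HSV); m=(hsv[...,0]<12)&(hsv[...,1]>190)&(hsv[...,2]>70)&(P[...,2]>100)&(abs(P[...,0]-594)<60)&(abs(P[...,1]+12)<40)
    if m.sum(): print(n,m.sum(),np.percentile(P[m],[2,50,98],axis=0).round(1))
cv2.imwrite('pics/v9.png',np.hstack([cv2.resize(a['frame'],(450,338)),cv2.resize(b['frame'][120:290,180:356],(350,338))]))
E
```

```text
[ 0.50209982 -0.00463026  0.16113079] 40.80297242634023 61.447556018829346 [-0.48382414  0.33734597 -1.42656083]
s 6 [[577.6 -27.1 211.3]
 [586.1 -10.2 212.2]
 [607.7   1.3 218.5]]
```

View pics/v9.png

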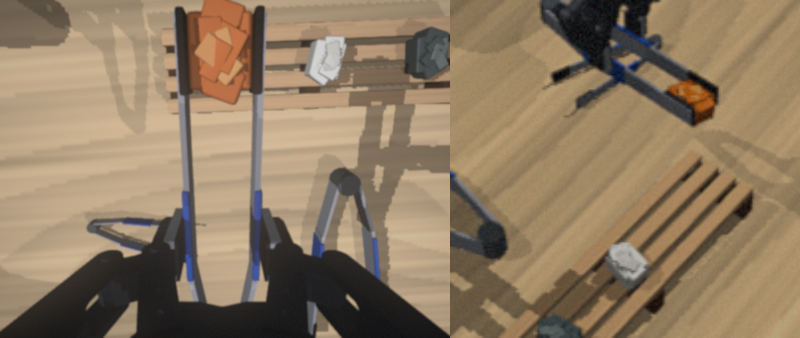

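The stone is clamped between the pads, left view (222,50) and right view (692,98), about 150 mm above the rack. The white and grey stones are still in place. I let it settle, then hand in.

>>> jog_arm(series=[[[0,0,0,0,0,0,32],[0,0,0,0,0,0,32],[0,0,0,0,0,0,32],[0,0,0,0,0,0,32],[0,0,0,0,0,0,32],[0,0,0,0,0,0,32],[0,0,0,0,0,0,32],[0,0,0,0,0,0,32],[0,0,0,0,0,0,32],[0,0,0,0,0,0,32]]])

```text
time_s: 16.95
eef_pos: [0.5019, -0.0046, 0.1605]
eef_rot: [-0.0, 0.999, -0.038, 0.0]
wrist_force: [-0.2, -0.2, -2.4]
opening: 0.473
grasp_force: 61.4
```

```bash
python3 -c "
from bench import ctrl
o=ctrl.get_obs(); print(o['eef_pos'],o['opening']*85.4,o['grasp_force']); print(ctrl.hand_in())"
```

```text
[ 0.50191581 -0.00456118  0.16048256] 40.39889807363204 61.44870042800903
the job is handed in; nothing more can be done
None
```

The job was handed in at about 17 s (no verdict came back) with the rust-orange stone held steady in the middle-sized blue-handled tongs about 15 cm above the rack; the robot never touched the other two stones, the jar or the brush.

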